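# Load the serving carrier and hold it up by its drawn-out handle

### The arm

A 6-joint arm with a two-finger parallel gripper is mounted at the origin on a cart in front of the work surface, level with it; the furniture and walls round the work are solid. World frame = base frame: x ahead of the robot, y to its left, z up, the work surface at z = 0. Lengths are in mm, angles in degrees, forces in N, time in s.
With the tool pointing down it reaches from about 350 to 850 mm from the base axis. Payload 8.1 kg.
Tool frame: the origin (TCP) lies at the very end of the fingers, on their centre line; the grasp point (between the pads) lies 19 mm behind it (r.grip_point_offset is the distance from the TCP to the grasp point, in mm); z points along the fingers, y is the line along which they close (so a half turn about z gives the same grasp; the last joint's range is limited). The gripper opens to 85 mm and grips with 20 to 120 N. Pads are 22 mm wide; open, the fingers measure 114 mm over their backs; the gripper's body (76 mm by 85 mm) begins 54 mm behind the grasp point. The pads swing forward as they close: fully open they stand 13 mm farther back than shut.
Start: joints at [71.196, 7.471, 85.268, -0, 87.261, -4.893], TCP at [144.23, 582.411, 231.292] pointing down, gripper open.
Joint ranges: [-169.43, 169.43], [-51.17, 129.36], [1.28, 143.12], [-76.62, 256.62], [0, 156.53], [-152.29, 152.29]. Speed limits (degrees/s): [136.94, 136.94, 159.86, 180, 180, 180].

### API

Orientations are given as [roll, pitch, yaw] about the fixed x, y, z axes, in that order (R = Rz(yaw) Ry(pitch) Rx(roll)).
In Python, from bench import status, eyes, r gives the robot as it stands.
- The arm moves only by the shell command python3 -m handwheel 'ROWS' [FORCE]. ROWS is a JSON object whose one key "series" holds a list that holds one entry, the list of rows, each a list of 7 numbers: the shift along the tool's x, y, z in cm, then the turn, a rotation vector about the tool's x, y, z in rad, then the opening, from 0 (shut) to 1 (fully open). In form: {"series": [[[tx, ty, tz, rx, ry, rz, claw], ...]]}. A call has 1 to 12 rows; each row is the pose to reach, as a shift and turn from the pose commanded when the call began, along the tool's axes at that moment; what a row does not reach only later rows make up. A row lasts 1/8 s, in which the tool goes at most 62.5 mm and 10.7 degrees, less where a joint would pass 70% of its speed; a pose out of reach is approached as far as the arm can. A call with a gripper value outside its range is refused whole. The fingers move at their own pace and stop on an object; FORCE is the grip in N (left out, the last holds). Time passes only in rows, so rows that repeat a pose let the fingers close. It gives the time, the measured TCP pose, the force, the opening and the grip force at its end, in the units of the state.
- status.sense(): the state, without advancing time (a new reading comes with each control period).
- eyes.snapshot(name): name is "side" or "top" or "wrist"; returns a dict with "img" (400x640x3 uint8, red, green, blue), "mtx" (3x3 intrinsics, pixels), "R" (3x3) and "t" (3): a world point X has camera coordinates R X + t. Camera axes: x right, y down, z forward; pixel columns grow to the right and rows downward; lengths in mm; the calibration is good to about 2 mm. A picture is of the moment at which its call begins. There is no depth.
- r.hand_in(): hands the job in; it is judged then, once.
The state is a dict: "time": time; "joint_pos": joint angles; "qd": joint speeds; "joint_efforts": joint torques, N m; "tool_pos": TCP position; "tcp_rot": TCP orientation; "ft_force": force on the tool from outside, world axes, zero at the start; "wrist_torque": the same for the moment, N m; "finger_gap": finger opening in mm; "grip_force": force on a finger pad.
Only numpy, scipy, OpenCV 4.12 (cv2) and the standard library are available. Lean on these libraries where they do the work, as an engineer would, in place of code of your own. Each camera call takes 0.05 s, during which the arm holds its last target. There are 200 camera calls.

### The job

Drop the two loose cherry tomatoes, one each, into the two empty pockets of the wooden serving carrier. Then squeeze the button in the side of its telescoping handle and, keeping it squeezed, draw the handle up past its first stop to the second, fully out. Lift the carrier level a few centimetres clear of the worktop by that handle and finish still holding it there, with both mushrooms and both tomatoes in their pockets; leave the garlic, onion and large tomato alone.

Things in the scene. Friction and masses are not known exactly. Their poses are not given: they have to be found in the camera images.
- carrier: Loose wooden serving carrier, 0.7 kg: board 205 (x) x 190 (y) x 34 mm high with four round pockets, 48 mm across, 28 mm deep, centres at x = +-68, y = +-46 mm; bow handle across its middle along y on two steel sleeves at x = 0, y = +-83 mm, 18 mm thick, 77 mm high. Origin: centre of the underside, z up. Mushrooms sit in the (+x,+y) and (-x,-y) pockets; the other two are empty.
- pocket0 (a point): Centre of the mouth (34 mm above the carrier's underside) of the empty pocket at carrier x = -68, y = +46 mm; axes as the carrier's
- pocket3 (a point): Centre of the mouth of the other empty pocket, at carrier x = +68, y = -46 mm; axes as the carrier's
- pocket1 (a point): Centre of the mouth of the pocket at carrier x = -68, y = -46 mm, which holds a mushroom
- pocket2 (a point): Centre of the mouth of the pocket at carrier x = +68, y = +46 mm, which holds a mushroom
- grip (a point): Centre of the dark wooden handle bar, which is 186 mm long (along its y), 22 mm thick (x) and 20 mm high (z); rides on the handle. With the handle home it is 94 mm above the carrier's underside. Close the fingers along its x here: one pad meets the button and squeezes it.
- handle (a joint): How far the handle is drawn up out of the sleeves, m: 0 home, 0.030 first stop, 0.060 second stop (end of travel, from where pulling lifts the carrier). It moves only while the button is squeezed in; let out on the way, the button catches at the first stop. About 2 N of friction holds it against its own weight.
- button (a joint): How far the button is squeezed in, m: 0 out, 0.004 fully in; latch free above 0.003. Steel bar button, 40 mm long (y), 14 mm high, mid-length in the handle bar's -x side, moving toward +x; stands 7 mm proud when out, 3 mm when in; spring about 5 N. Bar with button: 29 mm wide, 25 mm when squeezed.
- tomato_a: Loose red cherry tomato with a green stalk, 32 mm across, 33 mm high with the stalk, 16 g. Origin: centre of its underside as it stands at the start
- tomato_b: Loose red cherry tomato without a stalk, 32 mm across, 24 mm high, 15 g. Origin: centre of its underside as it stands at the start
- mushroom_a: White mushroom, 38 mm across and 35 mm high, loose in the carrier's (+x,+y) pocket; origin at the centre of its underside
- mushroom_b: Brown mushroom, 40 mm across and 36 mm high, loose in the carrier's (-x,-y) pocket; origin at the centre of its underside
- garlic: Bystander: garlic bulb, 51 mm across and 51 mm high, loose on the worktop; origin at the centre of its underside
- onion: Bystander: brown onion, 76 mm across and 76 mm high, loose on the worktop; origin at the centre of its underside
- big_tomato: Bystander: ordinary large tomato, 64 mm across and 67 mm high, loose on the worktop; origin at the centre of its underside
- tomato_a_mid (a point): Middle of tomato_a's round body, 15 mm above its origin
- tomato_b_mid (a point): Middle of tomato_b's body, 12 mm above its origin
Mind the look-alikes: they are no part of the job. Of the things shaped like the mushroom_b, the brown one is meant.

How it is judged (in metres and radians):
On the way, in this order (a step that is already met when the one before it is completed fails the run):
1. both tomatoes lie in the two empty pockets, let go, the handle still home (((horizontal distance between tomato_a_mid and pocket0 below 0.014 m and z of tomato_a_mid in the frame of pocket0 below 0 m and horizontal distance between tomato_b_mid and pocket3 below 0.014 m and z of tomato_b_mid in the frame of pocket3 below 0 m) or (horizontal distance between tomato_b_mid and pocket0 below 0.014 m and z of tomato_b_mid in the frame of pocket0 below 0 m and horizontal distance between tomato_a_mid and pocket3 below 0.014 m and z of tomato_a_mid in the frame of pocket3 below 0 m)) and horizontal distance between mushroom_a and pocket2 below 0.022 m and z of mushroom_a in the frame of pocket2 below 0.002 m and horizontal distance between mushroom_b and pocket1 below 0.022 m and z of mushroom_b in the frame of pocket1 below 0.002 m and value of joint handle below 0.008 m and height (world z) of carrier below 0.01 m and contact force between the fingers and tomato_a below 0.1 N and contact force between the fingers and tomato_b below 0.1 N), for 0.2 s.
2. the handle is drawn to its second stop with the button squeezed in by the fingers (value of joint handle above 0.056 m and value of joint button above 0.003 m and contact force between the fingers and carrier above 3 N), for 0.1 s.
At the end, for the whole second after the job is handed in: Fingers hold carrier still (over 3 N, button in over 3 mm, under 30 mm/s), handle out over 56 mm, underside 20-200 mm up, tilt under 0.2 rad, off bystanders; a tomato in each once empty pocket (middle below the mouth, within 14 mm of centre), mushrooms in theirs (origin within 22 mm) (all of step 2 and ((horizontal distance between tomato_a_mid and pocket0 below 0.014 m and z of tomato_a_mid in the frame of pocket0 below 0 m and horizontal distance between tomato_b_mid and pocket3 below 0.014 m and z of tomato_b_mid in the frame of pocket3 below 0 m) or (horizontal distance between tomato_b_mid and pocket0 below 0.014 m and z of tomato_b_mid in the frame of pocket0 below 0 m and horizontal distance between tomato_a_mid and pocket3 below 0.014 m and z of tomato_a_mid in the frame of pocket3 below 0 m)) and horizontal distance between mushroom_a and pocket2 below 0.022 m and z of mushroom_a in the frame of pocket2 below 0.002 m and horizontal distance between mushroom_b and pocket1 below 0.022 m and z of mushroom_b in the frame of pocket1 below 0.002 m and height (world z) of carrier between 0.02 and 0.2 m and angle between carrier's own z axis and vertical below 0.2 rad and linear speed of carrier below 0.03 m/s and contact force between carrier and garlic below 0.3 N and contact force between carrier and onion below 0.3 N and contact force between carrier and big_tomato below 0.3 N); the arm keeps its last pose, push and grip.
It fails at once if a bystander is moved more than 30 mm (distance of any of garlic, onion, big_tomato from where it was at the start of the episode above 0.03 m).
It fails at once if the carrier is tipped by more than 0.45 rad (angle between carrier's own z axis and vertical above 0.45 rad).
It also fails if it takes over 72 s, if anything falls off the work surface, if the arm or the gripper's body presses on something with over 40 N, if the wrist force passes 120 N, or if a joint passes its speed limit or range.

## Working session

There is one attempt and no reset: what is moved stays moved. The work goes in short steps, Python scripts to look and compute and a shell command to move; the robot and the scene stay as the last step left them, time stands still between calls to the robot, and variables do not carry over. Pictures are saved under pics/ and viewed, at most 10 in all, crops included, and the job is handed in when it is done.

```bash
mkdir -p pics; python3 - <<'E'
from bench import status, eyes, r
import cv2,numpy as np
s=status.sense();print(s['time'],s['tool_pos'],s['tcp_rot'],s['finger_gap'])
np.set_printoptions(precision=4,suppress=True)
for n in("top","side"):
    d=eyes.snapshot(n);cv2.imwrite(f"pics/{n}0.png",d["img"][:,:,::-1]);print(n,d["mtx"],d["R"],d["t"])
E
```

```text
0.0 [144.05342827 581.87995208 230.2091915 ] [-1.79892591e+02 -9.54999837e-03  1.66088073e+02] 85.4099966262375
top [[418.5426   0.     315.0703]
 [  0.     418.5426 195.0444]
 [  0.       0.       1.    ]] [[-0.2236 -0.9747 -0.0053]
 [-0.9496  0.219  -0.2244]
 [ 0.2198 -0.0451 -0.9745]] [ 204.9964  526.0184 1334.5713]
side [[411.898    0.     315.9363]
 [  0.     411.898  197.8782]
 [  0.       0.       1.    ]] [[ 0.9992 -0.0388  0.0029]
 [-0.023  -0.648  -0.7613]
 [ 0.0314  0.7607 -0.6484]] [-526.3603  136.1868 1181.8541]
```

View pics/top0.png

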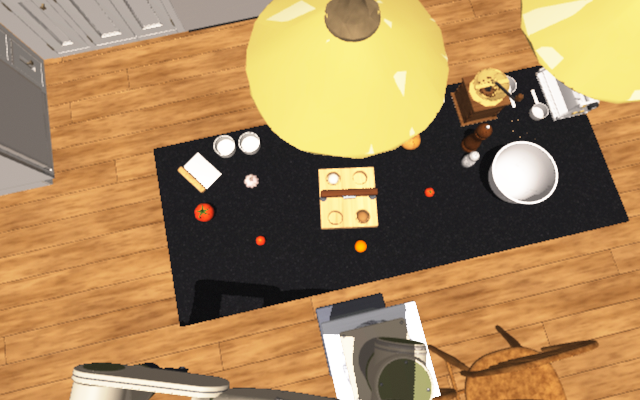

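View pics/side0.png

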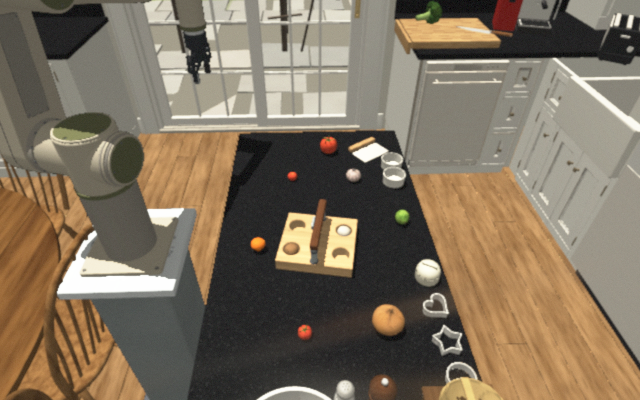

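The top view shows the carrier at (348,198), with white mushroom (333,179), brown mushroom (362,216), and empty pockets (360,178) and (335,217).

Candidates for the cherry tomatoes:
- **Small red:** top (260,241) / side (292,176), and top (430,192) / side (305,332).
- **Look-alikes:** orange ball top (361,246) / side (258,244), green ball side (403,216), big tomato top (204,212).

I choose the two small red ones and will check them in a close crop.

```bash
cat > h.py <<'E'
from bench import status, eyes, r
import cv2,numpy as np
np.set_printoptions(precision=2,suppress=True)
def ray(d,p):
    v=d["R"].T@np.linalg.inv(d["mtx"])@np.array([p[0],p[1],1.]); return -d["R"].T@d["t"],v/np.linalg.norm(v)
def onz(d,p,z):
    c,v=ray(d,p); return c+v*(z-c[2])/v[2]
def cross(obs):
    A=np.zeros((3,3));b=np.zeros(3)
    for d,p in obs:
        c,v=ray(d,p);M=np.eye(3)-np.outer(v,v);A+=M;b+=M@c
    return np.linalg.solve(A,b)
def proj(d,X):
    u=d["mtx"]@(d["R"]@np.asarray(X,float)+d["t"]);return u[:2]/u[2]
def blobs(m,mn=12):
    n,l,s,c=cv2.connectedComponentsWithStats(m.astype(np.uint8));return [(c[i],s[i]) for i in range(1,n) if s[i,4]>=mn]
def hsv(d): return cv2.cvtColor(d["img"],cv2.COLOR_RGB2HSV)
def red(d):
    h=hsv(d);return ((h[...,0]<7)|(h[...,0]>172))&(h[...,1]>150)&(h[...,2]>70)
E
python3 - <<'E'
from h import *
t=eyes.snapshot("top");s=eyes.snapshot("side")
def near(d,p):
    return min(blobs(red(d)),key=lambda b:np.hypot(*(b[0]-p)))
for a,b in(((260,241),(292,176)),((430,192),(305,332)),((204,212),(328,146))):
    A,B=near(t,a),near(s,b);print(A[0],A[1],B[0],B[1],'tri',cross([(t,A[0]),(s,B[0])]),onz(t,A[0],14),onz(s,B[0],14))
print('orange',cross([(t,(361,246)),(s,(258,244))]),'onion',onz(s,(389,320),38),onz(t,(411,142),38),'garlic',cross([(t,(251,181)),(s,(353,175))]))
# carrier: top face corners from wood mask
for d,n in((t,'top'),(s,'side')):
    h=hsv(d);m=(h[...,0]>10)&(h[...,0]<30)&(h[...,1]>60)&(h[...,2]>140)
    m[:,:280 if n=='top' else 265]=0;m[:,390 if n=='top' else 365:]=0
    m[:160]=0;m[235 if n=='top' else 285:]=0
    c=max(cv2.findContours(m.astype(np.uint8),cv2.RETR_EXTERNAL,cv2.CHAIN_APPROX_NONE)[0],key=cv2.contourArea)
    if n=='top':
        R=cv2.minAreaRect(c);B=cv2.boxPoints(R);print(R,[onz(d,p,34)[:2] for p in B])
def crop(d,x,y,w,h,k):return cv2.resize(d["img"][y:y+h,x:x+w,::-1],None,fx=k,fy=k,interpolation=cv2.INTER_CUBIC)
a=np.hstack([crop(t,305,155,90,90,4),crop(s,265,190,100,90,4)])
b=np.hstack([crop(t,245,226,30,30,6),crop(s,277,161,30,30,6),crop(t,415,177,30,30,6),crop(s,290,317,30,30,6)])
b=np.hstack([b,np.zeros((180,a.shape[1]-720,3),np.uint8)])
cv2.imwrite('pics/c1.png',np.vstack([a,b]))
E
```

```text
[260.27 240.27] [255 235  11  11  56] [291.79 176.13] [287 172  10   9  61] tri [456.84 294.16  13.1 ] [458.28 294.33  14.  ] [455.37 292.42  14.  ]
[428.71 191.71] [424 187  11  10  51] [304.6  332.49] [298 324  14  16 126] tri [ 490.5  -305.     13.88] [ 492.49 -304.66   14.  ] [ 488.53 -305.58   14.  ]
[204.21 212.58] [194 203  20  19 177] [327.84 146.16] [320 139  17  15 185] tri [590.47 460.46  23.03] [594.27 462.74  14.  ] [589.95 473.43  14.  ]
orange [362.92 -29.88  23.45] onion [ 684.56 -295.28   38.  ] [ 673.37 -287.32   38.  ] garlic [665.36 284.91  19.32]
((348.41387939453125, 209.0029754638672), (37.11587142944336, 58.172325134277344), 88.02507019042969) [array([573.95,  65.79]), array([ 536.29, -128.68]), array([ 412.1 , -100.24]), array([449.05,  90.32])]
```

View pics/c1.png

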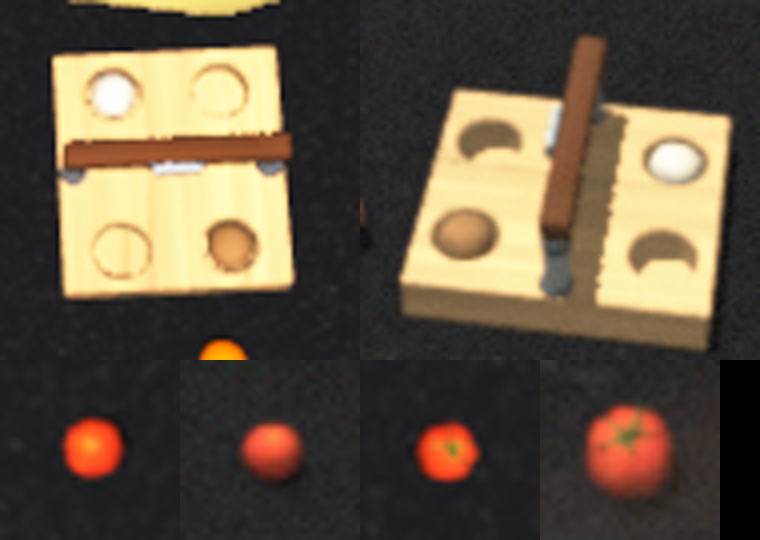

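The crop confirms it. The stalkless tomato_b is at top (260,240) and the stalked tomato_a at top (429,192). The upper-right and lower-left pockets are empty, and the bright button sits on the robot side of the bar. Next I measure the carrier.

```bash
cat >> h.py <<'E'
def todelta(X,yaw):
    """tool shift (cm) to TCP X and tool turn (rad about tool z) to world yaw of tool x, tool pointing down"""
    from scipy.spatial.transform import Rotation as Ro
    s=status.sense();R=Ro.from_euler('xyz',s['tcp_rot'],degrees=True)
    T=Ro.from_euler('xyz',[180,0,yaw],degrees=True)
    return R.inv().apply(np.asarray(X)-s['tool_pos'])/10,(R.inv()*T).as_rotvec()
E
python3 - <<'E'
from h import *
t=eyes.snapshot("top");s=eyes.snapshot("side")
f=lambda q,o:((np.array(q)+.5)/4-.5+o)
Ct=[f(q,(305,155)) for q in((52,57),(276,46),(294,287),(65,297))]
Cs=[f(q,(265-90,190)) for q in((733,116),(713,318),(405,280),(455,90))]
# side order: +x+y , +x-y, -x-y, -x+y
P=np.array([[cross([(t,a),(s,b)]) ][0] for a,b in zip(Ct,Cs)])
print(P,P.mean(0))
for d,C in((t,Ct),(s,Cs)):
    Q=np.array([onz(d,c,34) for c in C]);c=Q.mean(0)
    v=(Q[0]+Q[1]-Q[2]-Q[3]);w=(Q[0]+Q[3]-Q[1]-Q[2]);print(c,np.degrees(np.arctan2(v[1],v[0])),np.degrees(np.arctan2(-w[0],w[1])),np.linalg.norm(v)/2,np.linalg.norm(w)/2)
for n,a,b in(('p3?',(219,91),(662,262)),('p0?',(121,250),(489,143))):
    print(n,onz(t,f(a,(305,155)),34))
b=[cross([(t,f(a,(305,155))),(s,f(c,(175,190)))]) for a,c in(((65,147),(592,42)),((291,140),(558,220)))]
print('bar ends',b)
print(todelta([457,294,100],180))
E
```

```text
[[ 652.71   51.43   34.71]
 [ 618.1  -138.91   34.88]
 [ 414.32  -99.89   35.03]
 [ 447.14   87.67   34.47]] [533.07 -24.92  34.77]
[532.91 -25.1   34.  ] -10.31859717803809 -10.262338567493133 209.22250546398513 192.32823225676603
[533.41 -24.12  34.  ] -10.522454930207726 -9.973976753019832 207.34617403220474 191.5178352558163
p3? [590.97 -81.27  34.  ]
p0? [475.48  32.89  34.  ]
bar ends [array([552.3 ,  62.29, 102.29]), array([ 518.81, -115.91,  107.28])]
(array([-37.3 , -20.45,  13.1 ]), array([-0.  , -0.  , -0.24]))
```

```bash
python3 -m handwheel '{"series": [[[-37.3,-20.4,13.1,0,0,0,0.8],[-37.3,-20.4,13.1,0,0,0,0.8],[-37.3,-20.4,13.1,0,0,0,0.8],[-37.3,-20.4,13.1,0,0,0,0.8],[-37.3,-20.4,13.1,0,0,0,0.8],[-37.3,-20.4,13.1,0,0,0,0.8],[-37.3,-20.4,13.1,0,0,0,0.8],[-37.3,-20.4,13.1,0,0,0,0.8],[-37.3,-20.4,13.1,0,0,0,0.8],[-37.3,-20.4,13.1,0,0,0,0.8]]]}' 20
python3 - <<'E'
from h import *
w=eyes.snapshot("wrist");cv2.imwrite('pics/w1.png',w['img'][...,::-1])
for c,s in blobs(red(w),60):print(c,s,onz(w,c,13))
print(proj(w,(457,294,13)),todelta([457,294,7],166.1))
E
```

```text
time: 1.55
tool_pos: [456.7, 295.9, 100.9]
tcp_rot: [180.0, 0.0, 166.2]
ft_force: [-0.8, -0.4, 0.5]
finger_gap: 68.3
grip_force: 0.0
[313.53 196.23] [294 180  46  44 178] [451.35 295.48  13.  ]
[547.62 298.01] [ 517  277  105   82 1472] [581.28 458.52  13.  ]
[313.44 203.79] (array([-0.08, -0.2 ,  9.39]), array([0., 0., 0.]))
```

View pics/w1.png

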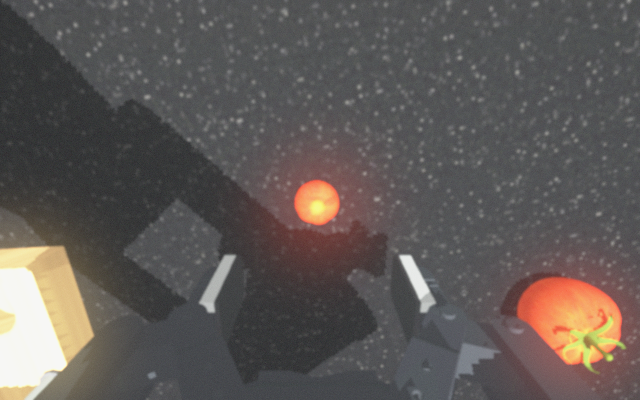

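The wrist view shows tomato_b centred between the fingers at (317,203), within 2 mm of the estimate. The big tomato is at the lower right, clear of the fingers. Descending and gripping.

```bash
python3 -m handwheel '{"series": [[[-0.1,-0.2,5,0,0,0,0.8],[-0.1,-0.2,9,0,0,0,0.7],[-0.1,-0.2,9.8,0,0,0,0.7],[-0.1,-0.2,9.8,0,0,0,0.5],[-0.1,-0.2,9.8,0,0,0,0.3],[-0.1,-0.2,9.8,0,0,0,0.2],[-0.1,-0.2,9.8,0,0,0,0.2],[-0.1,-0.2,9.8,0,0,0,0.2],[-0.1,-0.2,7,0,0,0,0.2],[-0.1,-0.2,0,0,0,0,0.2],[-0.1,-0.2,0,0,0,0,0.2]]]}' 20
python3 - <<'E'
from h import *
w=eyes.snapshot("wrist");cv2.imwrite('pics/w2.png',w['img'][100:400,100:540,::-1])
print(todelta([474.3,32.6,100],166.1))
E
```

```text
time: 2.98
tool_pos: [461.5, 294.4, 106.8]
tcp_rot: [179.6, 0.5, 166.1]
ft_force: [0.7, 1.1, -0.2]
finger_gap: 29.2
grip_force: 20.0
(array([ -7.61, -25.04,   0.45]), array([ 0.01,  0.01, -0.  ]))
```

View pics/w2.png

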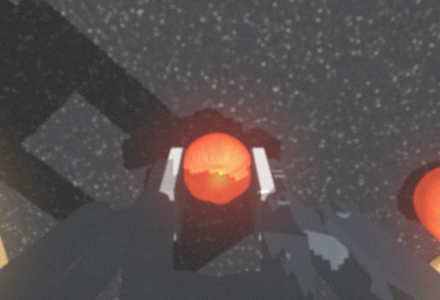

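tomato_b is held, centred at crop (218,167) between the pads. Carrying it to pocket0.

```bash
python3 -m handwheel '{"series": [[[-1.8,-5,0,0,0,0,0.2],[-3.5,-10,0,0,0,0,0.2],[-5.2,-15,0,0,0,0,0.2],[-6.5,-20,0,0,0,0,0.2],[-7.5,-24,0,0,0,0,0.2],[-8,-25,0,0,0,0,0.2],[-8,-25,0,0,0,0,0.2],[-8,-25,0,0,0,0,0.2],[-8,-25,0,0,0,0,0.2]]]}' 20
python3 - <<'E'
from h import *
w=eyes.snapshot("wrist");cv2.imwrite('pics/w3.png',w['img'][...,::-1])
for c,s in blobs(red(w),60):print(c,s)
print(todelta([474.3,32.6,33],166.1),status.sense()['tool_pos'],proj(w,(474.3,32.6,34)),status.sense()['finger_gap'])
E
```

```text
time: 4.15
tool_pos: [475.2, 31.8, 100.1]
tcp_rot: [180.0, -0.0, 166.2]
ft_force: [-0.0, -0.2, -0.4]
finger_gap: 28.7
grip_force: 20.0
[313.26 269.04] [ 283  235   68   68 2425]
(array([0.11, 0.07, 6.72]), array([ 0., -0.,  0.])) [475.21  31.65 100.2 ] [316.77 212.48] 28.895890725458397
```

```bash
python3 -m handwheel '{"series": [[[0.1,0.1,4.5,0,0,0,0.2],[0.1,0.1,6.7,0,0,0,0.2],[0.1,0.1,6.7,0,0,0,0.2],[0.1,0.1,6.7,0,0,0,0.2],[0.1,0.1,6.7,0,0,0,0.45],[0.1,0.1,6.7,0,0,0,0.55],[0.1,0.1,6.7,0,0,0,0.55],[0.1,0.1,3,0,0,0,0.6],[0.1,0.1,-1,0,0,0,0.6],[0.1,0.1,-6,0,0,0,0.7],[0.1,0.1,-6,0,0,0,0.7]]]}'
python3 - <<'E'
from h import *
w=eyes.snapshot("wrist");
for c,s in blobs(red(w),60):print(c,s,onz(w,c,20))
cv2.imwrite('pics/w3.png',w['img'][...,::-1])
print(status.sense()['tool_pos'],todelta([490.5,-305,100],166.1),todelta([490.5,-305,160],166.1))
E
```

```text
time: 5.58
tool_pos: [477.8, 31.7, 165.5]
tcp_rot: [179.9, 0.5, 166.1]
ft_force: [1.2, 0.1, 0.7]
finger_gap: 60.0
grip_force: 0.0
[  5.19 264.47] [  0 250  14  30 291] [ 488.41 -282.94   20.  ]
[476.25  31.75 162.76] (array([ -9.45, -32.35,   6.29]), array([ 0.,  0., -0.])) (array([ -9.48, -32.34,   0.29]), array([ 0.,  0., -0.]))
```

View pics/w3.png

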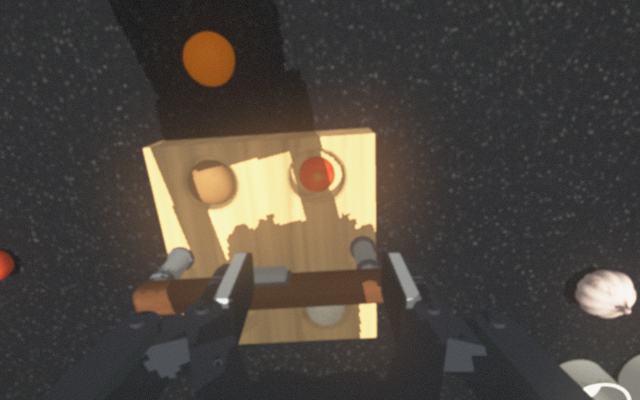

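tomato_b lies in pocket0 at (317,174). The brown mushroom is seated at (213,183). Moving on to tomato_a.

```bash
python3 -m handwheel '{"series": [[[-1.8,-6,0,0,0,0,0.8],[-3.5,-12,0,0,0,0,0.8],[-5.3,-18,0,0,0,0,0.8],[-7,-24,0,0,0,0,0.8],[-8.6,-29,0,0,0,0,0.8],[-9.5,-32.3,3,0,0,0,0.8],[-9.5,-32.3,6,0,0,0,0.8],[-9.5,-32.3,6,0,0,0,0.8],[-9.5,-32.3,6,0,0,0,0.8],[-9.5,-32.3,6,0,0,0,0.8]]]}' 20
python3 - <<'E'
from h import *
w=eyes.snapshot("wrist")
h=hsv(w);m=((h[...,0]<14)|(h[...,0]>170))&(h[...,1]>120)&(h[...,2]>70)
for c,s in blobs(m,150):print(c,s,onz(w,c,15),onz(w,s[:2]+s[2:4]/2,15))
print(proj(w,(490.5,-305,15)),status.sense()['tool_pos'],todelta([490.5,-305,3],166.1))
E
```

```text
time: 6.88
tool_pos: [490.1, -304.6, 101.9]
tcp_rot: [-179.9, 0.1, 166.1]
ft_force: [0.6, -0.5, 0.4]
finger_gap: 68.5
grip_force: 0.0
[315.62 198.22] [294 177  47  47 641] [ 486.37 -304.03   15.  ] [ 488.4  -303.13   15.  ]
[315.7  203.71] [ 490.09 -304.68  101.95] (array([-0.02, -0.01,  9.89]), array([-0.,  0.,  0.]))
```

```bash
python3 -m handwheel '{"series": [[[0.1,0.1,5,0,0,0,0.8],[0.1,0.1,9,0,0,0,0.7],[0.1,0.1,9.7,0,0,0,0.7],[0.1,0.1,9.7,0,0,0,0.5],[0.1,0.1,9.7,0,0,0,0.3],[0.1,0.1,9.7,0,0,0,0.2],[0.1,0.1,9.7,0,0,0,0.2],[0.1,0.1,9.7,0,0,0,0.2],[0.1,0.1,6,0,0,0,0.2],[0.1,0.1,0,0,0,0,0.2],[0.1,0.1,-5,0,0,0,0.2],[0.1,0.1,-5,0,0,0,0.2]]]}' 20
python3 - <<'E'
from h import *
print(status.sense()['tool_pos'],status.sense()['finger_gap'],todelta([591.7,-82.2,150],166.1))
E
```

```text
time: 8.43
tool_pos: [491.6, -305.8, 157.5]
tcp_rot: [-179.7, 0.6, 166.1]
ft_force: [0.5, -1.2, 0.5]
finger_gap: 29.8
grip_force: 20.1
[ 491.64 -305.76  157.5 ] 29.82340208344195 (array([-4.33, 24.11,  0.69]), array([-0.  ,  0.01, -0.  ]))
```

```bash
python3 -m handwheel '{"series": [[[-1,5,0,0,0,0,0.2],[-2,10,0,0,0,0,0.2],[-3,15,0,0,0,0,0.2],[-4,20,0,0,0,0,0.2],[-4.5,24,0,0,0,0,0.2],[-4.5,24,0,0,0,0,0.2],[-4.5,24,3,0,0,0,0.2],[-4.5,24,3,0,0,0,0.2],[-4.5,24,3,0,0,0,0.2]]]}' 20
python3 - <<'E'
from h import *
w=eyes.snapshot("wrist")
s=status.sense();print(s['tool_pos'],s['finger_gap'],todelta([591.7,-82.2,37],166.1))
for c,s in blobs(red(w),200):print(c,s)
E
```

```text
time: 9.55
tool_pos: [589.6, -81.9, 120.7]
tcp_rot: [-180.0, -0.0, 166.0]
ft_force: [-1.3, -0.4, -0.1]
finger_gap: 30.4
grip_force: 20.1
[590.1  -81.98 121.37] 29.75121107055582 (array([-0.15,  0.02,  8.44]), array([-0.,  0., -0.]))
[333.81 259.68] [ 309  237   44   53 1035]
[294.68 267.56] [282 240  28  56 866]
[333.59 297.72] [324 291  23  15 212]
[307.14 300.45] [293 293  27  16 259]
```

```bash
python3 -m handwheel '{"series": [[[-0.1,0,4.5,0,0,0,0.2],[-0.1,0,8.4,0,0,0,0.2],[-0.1,0,8.4,0,0,0,0.2],[-0.1,0,8.4,0,0,0,0.2],[-0.1,0,8.4,0,0,0,0.45],[-0.1,0,8.4,0,0,0,0.55],[-0.1,0,8.4,0,0,0,0.55],[-0.1,0,4,0,0,0,0.6],[-0.1,0,-1,0,0,0,0.6],[-0.1,0,-7,0,0,0,0.7],[-0.1,0,-7,0,0,0,0.7],[-0.1,0,-7,0,0,0,0.7]]]}'
python3 - <<'E'
from h import *
w=eyes.snapshot("wrist");t=eyes.snapshot("top");s=eyes.snapshot("side")
def crop(d,x,y,w,h,k):return cv2.resize(d["img"][y:y+h,x:x+w,::-1],None,fx=k,fy=k,interpolation=cv2.INTER_CUBIC)
cv2.imwrite('pics/c2.png',np.hstack([crop(w,120,100,400,300,1),crop(s,265,190,100,75,4)]))
print(status.sense()['tool_pos'])
E
```

```text
time: 11.1
tool_pos: [590.8, -81.4, 190.4]
tcp_rot: [180.0, 0.0, 166.1]
ft_force: [-1.2, 0.0, -0.8]
finger_gap: 60.1
grip_force: 0.0
[589.57 -81.14 188.18]
```

View pics/c2.png

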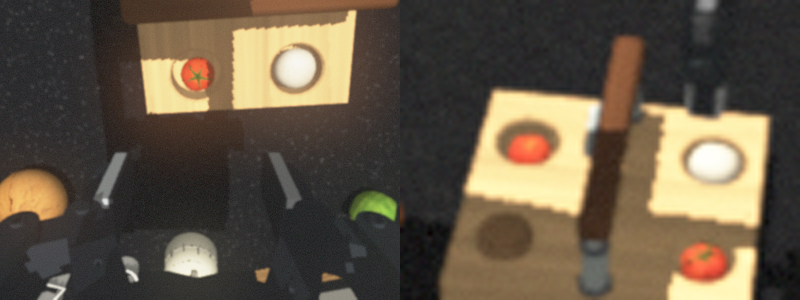

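Both tomatoes are seated: tomato_a at wrist crop (197,73), tomato_b at side crop (527,148). Both mushrooms are in place. Next I turn the tool by 86° over the handle bar.

```bash
python3 -m handwheel '{"series": [[[2,1,0,0,0,0.17,0.75],[4,2,0,0,0,0.34,0.75],[6,3,0,0,0,0.51,0.75],[6.9,4.1,0,0,0,0.68,0.75],[6.9,4.1,0,0,0,0.85,0.75],[6.9,4.1,0,0,0,1.02,0.75],[6.9,4.1,0,0,0,1.19,0.75],[6.9,4.1,0,0,0,1.36,0.75],[6.9,4.1,0,0,0,1.508,0.75],[6.9,4.1,0,0,0,1.508,0.75],[6.9,4.1,0,0,0,1.508,0.75]]]}'
python3 - <<'E'
from h import *
s=status.sense();print(s['tool_pos'],s['tcp_rot'],s['joint_pos'])
w=eyes.snapshot("wrist");sd=eyes.snapshot("side");t=eyes.snapshot("top")
cv2.imwrite('pics/w4.png',w['img'][...,::-1])
print(proj(w,(533,-25,104)),[proj(w,(533+.179*y,-25+.984*y,104)) for y in(-93,93)])
print(todelta([533,-25,74],79.7))
E
```

```text
time: 12.62
tool_pos: [533.2, -25.0, 189.4]
tcp_rot: [-179.9, 0.0, 79.9]
ft_force: [0.5, 0.1, 0.1]
finger_gap: 64.2
grip_force: 0.0
[533.16 -24.97 189.44] [-179.91    0.     79.88] [-8.19 -1.38 98.83 -0.   82.63  1.94]
[318.1  204.05] [array([317.61, 311.48]), array([318.73,  66.58])]
(array([-0.01, -0.04, 11.6 ]), array([-0.,  0.,  0.]))
```

View pics/w4.png

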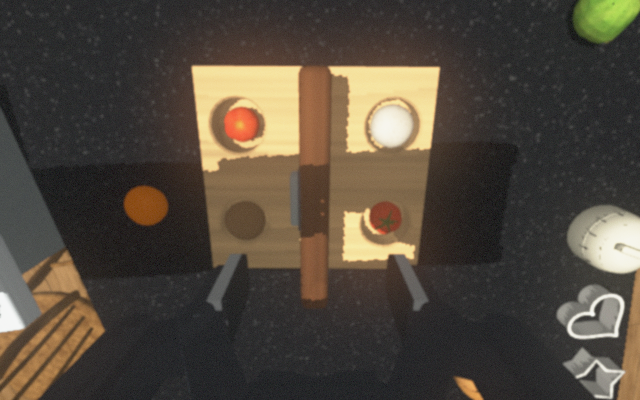

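The bar is centred about (315,188), roughly 2 mm left (-x) and 2 mm +y of the prediction. The button is at (294,198) on its left and all four pockets are full. Descending and squeezing.

```bash
python3 -m handwheel '{"series": [[[0.2,-0.3,5,0,0,0,0.75],[0.2,-0.3,9,0,0,0,0.75],[0.2,-0.3,11.5,0,0,0,0.75],[0.2,-0.3,11.5,0,0,0,0.75],[0.2,-0.3,11.5,0,0,0,0.5],[0.2,-0.3,11.5,0,0,0,0.4],[0.2,-0.3,11.5,0,0,0,0.3],[0.2,-0.3,11.5,0,0,0,0.2],[0.2,-0.3,11.5,0,0,0,0.2],[0.2,-0.3,11.5,0,0,0,0.2],[0.2,-0.3,11.5,0,0,0,0.2],[0.2,-0.3,11.5,0,0,0,0.2]]]}' 90
```

```text
time: 14.28
tool_pos: [532.1, -22.6, 76.9]
tcp_rot: [179.9, -0.0, 79.7]
ft_force: [-0.0, 0.3, 6.9]
finger_gap: 20.9
grip_force: 89.8
```

```bash
python3 -m handwheel '{"series": [[[0,0,-0.5,0,0,0,0.2],[0,0,-1,0,0,0,0.2],[0,0,-1.5,0,0,0,0.2],[0,0,-2,0,0,0,0.2],[0,0,-2.5,0,0,0,0.2],[0,0,-3,0,0,0,0.2],[0,0,-3.5,0,0,0,0.2],[0,0,-4,0,0,0,0.2],[0,0,-4.5,0,0,0,0.2],[0,0,-4.8,0,0,0,0.2],[0,0,-4.8,0,0,0,0.2],[0,0,-4.8,0,0,0,0.2]]]}' 90
python3 - <<'E'
from h import *
def crop(d,x,y,w,h,k):return cv2.resize(d["img"][y:y+h,x:x+w,::-1],None,fx=k,fy=k,interpolation=cv2.INTER_CUBIC)
s=eyes.snapshot("side");w=eyes.snapshot("wrist")
cv2.imwrite('pics/c3.png',np.hstack([crop(s,255,150,133,100,3),w['img'][100:400,120:520,::-1]]))
E
```

```text
time: 15.78
tool_pos: [531.3, -22.6, 123.7]
tcp_rot: [180.0, -0.0, 79.7]
ft_force: [2.1, 0.6, 0.8]
finger_gap: 20.3
grip_force: 89.3
```

View pics/c3.png

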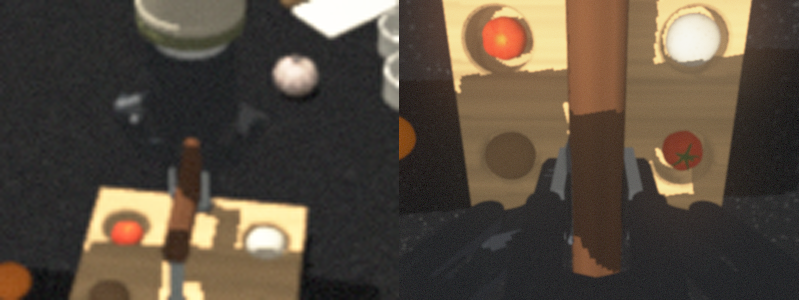

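The handle has come up freely past the first stop. The carrier is still on the worktop, with all four items in their pockets (crop (503,40), (692,38), (511,153), (683,150)). Continuing to the second stop and lifting gently.

```bash
python3 -m handwheel '{"series": [[[0,0,-0.4,0,0,0,0.2],[0,0,-0.8,0,0,0,0.2],[0,0,-1.1,0,0,0,0.2],[0,0,-1.3,0,0,0,0.2],[0,0,-1.5,0,0,0,0.2],[0,0,-1.8,0,0,0,0.2],[0,0,-2.1,0,0,0,0.2],[0,0,-2.4,0,0,0,0.2],[0,0,-2.8,0,0,0,0.2],[0,0,-3.2,0,0,0,0.2],[0,0,-3.2,0,0,0,0.2]]]}' 90
python3 -m handwheel '{"series": [[[0,0,-0.4,0,0,0,0.2],[0,0,-0.8,0,0,0,0.2],[0,0,-1.2,0,0,0,0.2],[0,0,-1.6,0,0,0,0.2],[0,0,-2.0,0,0,0,0.2],[0,0,-2.4,0,0,0,0.2],[0,0,-2.7,0,0,0,0.2],[0,0,-3,0,0,0,0.2],[0,0,-3,0,0,0,0.2],[0,0,-3,0,0,0,0.2],[0,0,-3,0,0,0,0.2],[0,0,-3,0,0,0,0.2]]]}' 90
python3 - <<'E'
from h import *
def crop(d,x,y,w,h,k):return cv2.resize(d["img"][y:y+h,x:x+w,::-1],None,fx=k,fy=k,interpolation=cv2.INTER_CUBIC)
s=eyes.snapshot("side");w=eyes.snapshot("wrist")
cv2.imwrite('pics/c4.png',np.hstack([crop(s,255,150,133,100,3),w['img'][100:400,120:520,::-1]]))
E
```

```text
time: 17.25
tool_pos: [531.4, -22.6, 155.9]
tcp_rot: [179.9, -0.0, 79.7]
ft_force: [-0.1, -0.2, -8.2]
finger_gap: 20.6
grip_force: 88.5
time: 18.75
tool_pos: [530.9, -22.5, 185.1]
tcp_rot: [-180.0, 0.0, 79.7]
ft_force: [-0.2, -0.4, -6.6]
finger_gap: 20.8
grip_force: 88.6
```

View pics/c4.png

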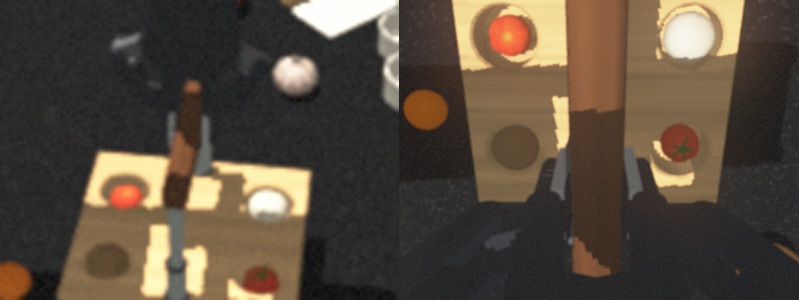

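The carrier hangs level, about 45–50 mm up by its fully drawn handle. All four items are seated at crop (509,36), (689,36), (515,147) and (680,142).

```bash
python3 -c "
from bench import r
print(r.hand_in())"
```

```text
the job is handed in; nothing more can be done
None
```

The job is handed in at about 19 s: both cherry tomatoes are in their pockets, both mushrooms are still in theirs, and the arm is holding the carrier level about 45–50 mm up by the fully drawn handle; the hand-in call returned no verdict.

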